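# Lock up a lino block and run the press bed in to its click stop

## Task

Get the little screw press ready for a pull: slide the lock-up jaw up until the lino block is nipped firmly between the jaw and the fixed bar, and leave the jaw there. Then take the bed by its handle and run it in under the platen until you feel the index ball click into the notch in the bed's edge, and keep hold of the handle with the bed sitting on that click; finish holding it, as I will bring the platen down while you do. Leave the ink roller, ink tin, ink knife and hex key as they lie.

Things in the scene. Friction and masses are not known exactly. Their poses are not given: they have to be found in the camera images.
- press: screw press: bedplate 600 x 350 mm, top 30 mm above the table, two rails, and over its inner half a portal (centre at x = +130 mm, 305 mm tall, T bar at 367 mm) with a steel platen 200 x 150 mm, underside at 108 mm. Origin under the bedplate's centre; x = the way the bed runs in under the platen (about world +y), z up, y about towards the robot. Its parts have parallel axes
- bed: the press's bed, an aluminium plate 240 x 240 x 12 mm on the rails. It slides only along x, from fully run out, where it starts (origin at press x = -90 mm), to 225 mm further in (+x). Origin: centre of its underside, 52 mm above the table; its top is at 64 mm. It drags with about 3 N and stays where it is left
- bed_handle: the bed's pull handle: round wooden bar 18 mm thick, 110 mm long, lying along y, on two steel rods (46 mm either side of its middle) 60 mm out from the bed's outer (-x) edge. Origin: middle of the bar, on its axis, 72 mm above the table. Free space 50 mm either side of the bar in x; the bedplate's top is 42 mm below the axis
- bed_notch (a point): detent notch, a 9 mm wide slot in the bed's far (-y) edge; the point is the middle of its mouth at the bed's top face, 85 mm from the bed's centre towards the handle. Moves with the bed. The index ball starts to fall in from 4.5 mm before its middle and draws the bed on; once in, it takes some 6 to 10 N beyond the drag to push the bed out either way
- index: the index: dark steel block 34 x 30 x 38 mm clamped on the bedplate beside the bed's far (-y) edge; its spring plunger presses a 12 mm ball on that edge with about 6 N. Origin: underside of the block, 30 mm above the table, level with the ball along x. The ball is in the notch when bed_notch has x = 0 in this frame: the bed is then 160 to 210 mm in from its start, as the index is clamped
- side_bar: the fixed lock-up bar: steel, 150 (x) x 16 (y) x 18 mm, screwed on the bed. Origin under its centre; its face towards the block is at its y = +8 mm
- jaw: sliding lock-up jaw on the bed, facing the fixed bar: steel face bar 110 (x) x 14 (y) x 18 mm with a stem behind it (+y, towards the robot) that ends in a ribbed grip post. Origin: under the middle of its clamping face, on the bed's top. It slides only along y; -y closes it. It drags with about 4 N and stays where it is left
- jaw_grip (a point): centre of the top of the jaw's grip post, 59 mm behind (+y of) the clamping face. The post is 22 x 22 mm, 32 mm tall, from the bed's top at 64 mm to 96 mm above the table; nothing stands beside it in x
- block: the lino block: plywood with a cut lino face, 120 (x) x 80 (y) x 23 mm, about 0.2 kg, lying loose on the bed between fixed bar and jaw with a few mm of play at either side. Origin under its centre; its axes about parallel to the press's
- brayer: bystander: an ink roller (brayer): black rubber roller 36 mm thick, 90 mm long, on a wire fork with a 100 mm wooden handle; lies on the glass slab; origin under the roller
- ink_tin: bystander: a round steel ink tin, 72 mm across, 45 mm tall; origin under its centre
- ink_knife: bystander: an ink spatula about 200 mm long, lying flat; origin under it
- hex_key: bystander: a dark steel L-shaped hex key, 8 mm thick, legs 90 and 22 mm, lying on the bedplate beside the rail; origin under the middle of the long leg

How it is judged:
By the outcome, as a careful person would: the job done as asked, in the order asked, and still so for the second after the job is handed in, while the arm keeps its last pose, push and grip.
It also fails if it takes over 64 s, if anything falls off the work surface, if the arm or the gripper's body presses on something with over 40 N, if the wrist force passes 120 N, or if a joint passes its speed limit or range.

## Robot

A 7-joint arm with a two-finger parallel gripper is mounted at the origin on the work surface. World frame = base frame: x ahead of the robot, y to its left, z up, the work surface at z = 0. Lengths are in m, angles in rad, forces in N, time in s.
With the tool pointing down it reaches from about 0.425 to 0.925 m from the base axis. Payload 6.8 kg.
Tool frame: the origin (TCP) lies midway between the tips of the shut fingers; the grasp point (between the pads) lies r.grip_point_offset behind it (r.grip_point_offset is the distance from the TCP to the grasp point, in m); z points along the fingers, y is the line along which they close (so a half turn about z gives the same grasp; the last joint's range is limited). The gripper opens to 85 mm and grips with 20 to 120 N. Pads are 22 mm wide; open, the fingers measure 114 mm over their backs; the gripper's body (76 mm by 85 mm) begins 54 mm behind the grasp point. The pads swing forward as they close: fully open they stand 13 mm farther back than shut.
Start: joints at [1.232, 0.477, 0.022, 1.555, -0.011, 1.109, -0.083], TCP at [0.154, -0.657, 0.231] pointing down, gripper open.
Joint ranges: [-2.96, 2.96], [-0.34, 2.1], [-1.41, 1.46], [0.24, 2.44], [-1.37, 4.51], [0.17, 1.92], [-2.96, 2.96]. Speed limits (rad/s): [2.39, 2.39, 3.14, 3.14, 3.14, 3.14, 3.14].

## Interface

Orientations are given as a rotation vector (axis times angle).
In Python, from bench import r gives the robot as it stands. The module is installed in compiled form; this text tells all that it offers.
- The arm moves only by the shell command python3 -m crank 'ROWS' [FORCE]. ROWS is JSON, a list of rows, each a list of 5 numbers: the shift along the world's x, y, z in units of 200 mm (1.0 is 200 mm), then the turn about the world's z in units of 45 degrees (1.0 is 45 degrees), then the opening, from -1 (shut) to 1 (fully open). In form: [[dx, dy, dz, turn, jaw], ...]. A call has 1 to 8 rows; each row shifts and turns the commanded pose from where the row before left it; what a row does not reach is not made up. A row lasts 1/12 s, in which the tool goes at most 41.7 mm and 7.16 degrees, less where a joint would pass 70% of its speed; a pose out of reach is approached as far as the arm can. A call with a number of a shift or a turn outside -1 to 1 is refused whole. A call with a gripper value outside its range is refused whole. The fingers move at their own pace and stop on an object; FORCE is the grip in N (left out, the last holds). Time passes only in rows, so rows that do not move let the fingers close. It gives the time, the measured TCP pose, the force, the opening and the grip force at its end, in the units of the state.
- r.get_obs(): the state, without advancing time (a new reading comes with each control period).
- r.grab_frame(name): name is "scene" or "top" or "wrist"; returns the picture (480x640x3 uint8, blue, green, red); there is no depth.
- r.camera_model(name): a dict with "fx", "fy", "cx", "cy" (pixels), "R" (3x3) and "t" (3): a world point X has camera coordinates R X + t. Camera axes: x right, y down, z forward; pixel columns grow to the right and rows downward; lengths in m; the calibration is good to about 2 mm. A picture is of the moment at which its call begins: read the wrist's pose just before it. camera_model takes no time and is no camera call; for the wrist camera it gives the pose at the moment of the call.
- r.hand_in(): hands the job in; it is judged then, once.
The state is a dict: "clock": time; "joints": joint angles; "qvel": joint speeds; "tau": joint torques, N m; "tcp_pos": TCP position; "orientation": TCP orientation; "contact_force": force on the tool from outside, world axes, zero at the start; "moment": the same for the moment, N m; "grip_width": finger opening in m; "gripper_force": force on a finger pad.
Only numpy, scipy, OpenCV 4.12 (cv2) and the standard library are available. Lean on these libraries where they do the work, as an engineer would, in place of code of your own. Each camera call takes 0.05 s, during which the arm holds its last target. There are 200 camera calls.

## Working session

There is one attempt and no reset: what is moved stays moved. The work goes in short steps, Python scripts to look and compute and a shell command to move; the robot and the scene stay as the last step left them, time stands still between calls to the robot, and variables do not carry over. Pictures are saved under pics/ and viewed, at most 10 in all, crops included, and the job is handed in when it is done.

```bash
mkdir -p pics; python3 - <<'E'
from bench import r
import cv2, numpy as np
o=r.get_obs(); print(o, r.grip_point_offset)
for n in ("scene","top","wrist"):
    m=r.camera_model(n); print(n,{k:np.round(np.array(v),4).tolist() for k,v in m.items()})
    cv2.imwrite(f"pics/{n}0.png",r.grab_frame(n))
E
```

```text
{'clock': 0.0, 'joints': array([ 1.23191178,  0.47780302,  0.0223366 ,  1.55648223, -0.01148407,
        1.10928444, -0.08309671]), 'qvel': array([-0.00078707,  0.00035874, -0.00027178, -0.00050065,  0.00066011,
        0.00172499, -0.00085878]), 'tau': array([-8.53833808e-05, -5.96443248e+01,  1.60786349e+00, -2.81198305e+01,
        1.24899988e-02,  9.34486248e-03,  2.72736764e-05]), 'tcp_pos': array([ 0.15424379, -0.65652   ,  0.2303107 ]), 'orientation': array([-3.11889283e+00, -3.61556559e-01,  5.68157395e-04]), 'contact_force': array([ 0.19688369, -0.02541545, -0.76282052]), 'moment': array([ 0.02328112,  0.03409225, -0.01591722]), 'gripper_force': 0.0, 'grip_width': 0.08576415589136913} 0.0187
scene {'fx': 434.1474, 'fy': 434.1474, 'cx': 311.9923, 'cy': 245.0418, 'R': [[-0.4397, 0.8981, 0.007], [0.7695, 0.3808, -0.5127], [-0.4631, -0.2201, -0.8585]], 't': [0.3466, -0.3408, 1.2508]}
top {'fx': 530.7891, 'fy': 530.7891, 'cx': 323.0821, 'cy': 242.8655, 'R': [[0.0169, -0.9998, 0.0117], [-0.9962, -0.0178, -0.0855], [0.0857, -0.0103, -0.9963]], 't': [-0.1462, 0.5439, 1.4426]}
wrist {'fx': 336.4877, 'fy': 336.4877, 'cx': 316.8283, 'cy': 244.9591, 'R': [[0.2297, -0.9733, -0.0015], [-0.9208, -0.2178, 0.3235], [-0.3152, -0.0729, -0.9462]], 't': [-0.6746, -0.0428, 0.3814]}
```

View pics/top0.png

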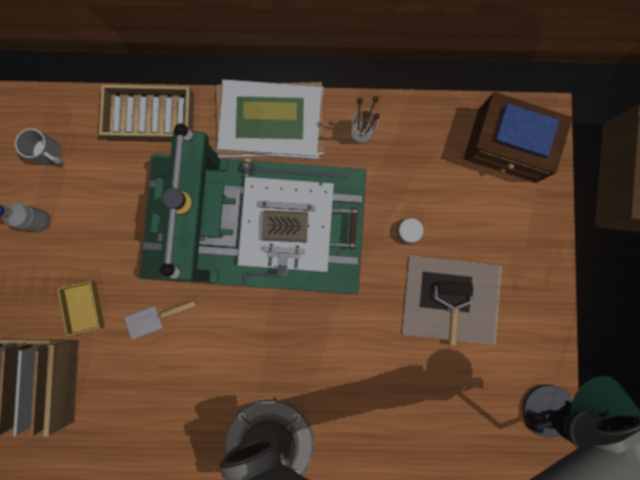

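View pics/scene0.png

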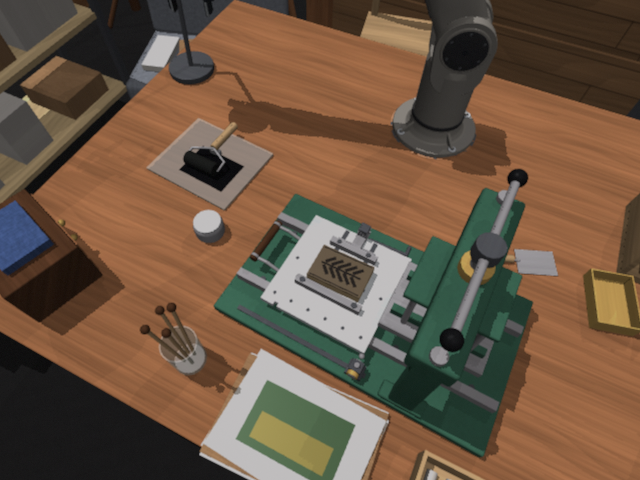

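View pics/wrist0.png

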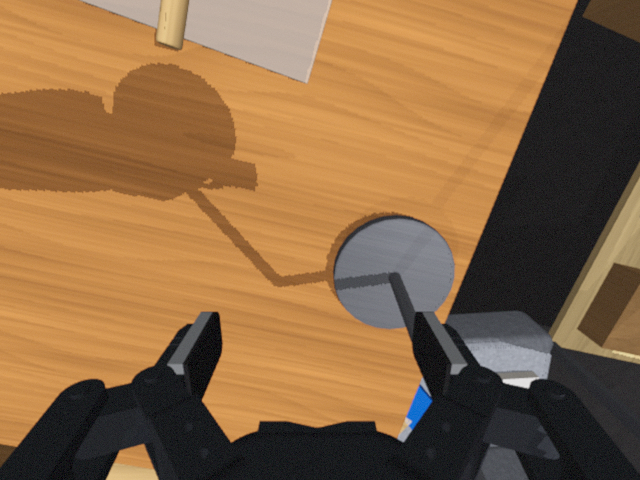

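The top view shows the press at cols 140–365, rows 130–292, with the handle bar at about (352,228), the jaw grip at (283,265), the block at (285,225) and the index at about (247,167). In the scene view the handle is at (265,243), the jaw post at (364,232) and the index at (356,366). The wrist view shows only the table, the lamp and part of the slab. I'll enlarge both fixed views.

```bash
python3 - <<'E'
import cv2
t=cv2.imread("pics/top0.png")[150:300,220:380]; s=cv2.imread("pics/scene0.png")[190:390,210:430]
cv2.imwrite("pics/tc.png",cv2.convertScaleAbs(cv2.resize(t,None,fx=4,fy=4,interpolation=2),alpha=1.5)[:,:])
cv2.imwrite("pics/sc.png",cv2.convertScaleAbs(cv2.resize(s,None,fx=3,fy=3,interpolation=2),alpha=1.3))
E
```

```text
(no output)
```

View pics/tc.png

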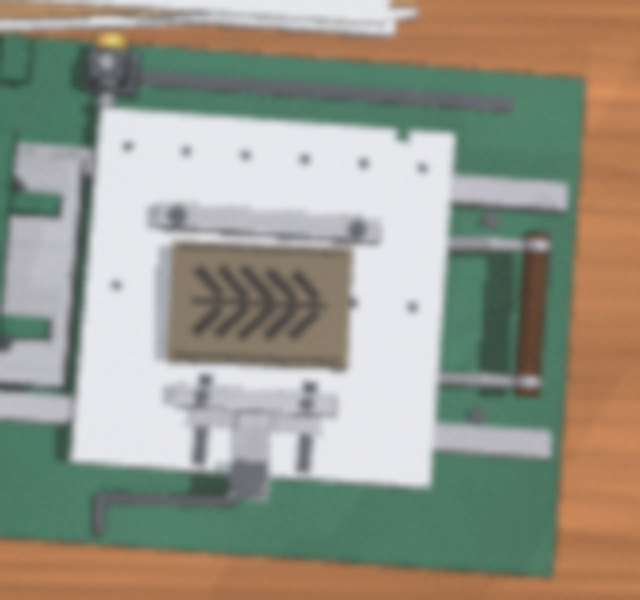

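View pics/sc.png

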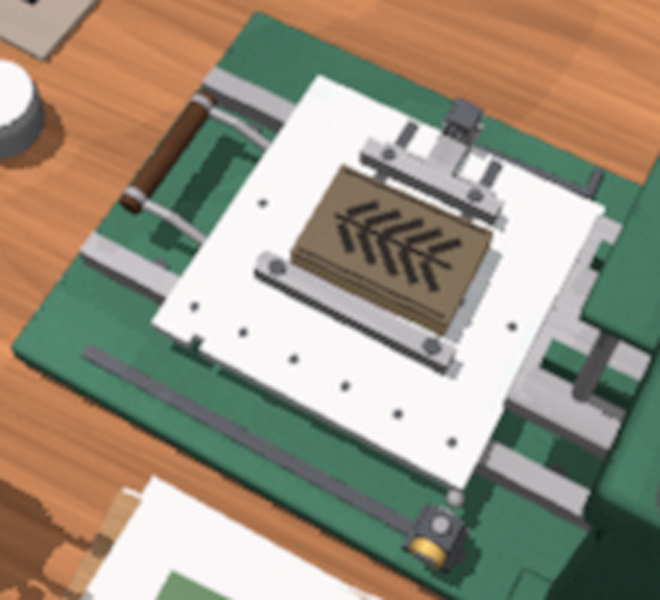

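The top crop shows the handle bar from crop (538,238) to (527,390), the notch at (403,134), the index ball at about (106,100) and the jaw post at about (250,480). The hex key lies below the post at about (97–235,495). The scene crop shows the handle from (205,102) to (131,203), the notch at (196,342), the ball at (455,497) and the post top at about (466,106).

```bash
cat > h.py <<'E'
from bench import r
import cv2, numpy as np
from scipy.spatial.transform import Rotation as Ro
def ray(m,p):
    R,t=np.array(m["R"]),np.array(m["t"]); d=R.T@[(p[0]-m["cx"])/m["fx"],(p[1]-m["cy"])/m["fy"],1]
    return -R.T@t, d/np.linalg.norm(d)
def plane(m,p,z):
    c,d=ray(m,p); return c+d*(z-c[2])/d[2]
def tri(*mp):   # pairs (model,pixel)
    A=np.zeros((3,3)); b=np.zeros(3); L=[ray(*q) for q in mp]
    for c,d in L:
        P=np.eye(3)-np.outer(d,d); A+=P; b+=P@c
    X=np.linalg.solve(A,b)
    return X, max(np.linalg.norm((np.eye(3)-np.outer(d,d))@(X-c)) for c,d in L)
def proj(m,X):
    q=np.array(m["R"])@X+np.array(m["t"]); return np.array([m["fx"]*q[0]/q[2]+m["cx"],m["fy"]*q[1]/q[2]+m["cy"]])
E
python3 - <<'E'
from h import *
T,S=r.camera_model("top"),r.camera_model("scene")
tp=lambda x,y:((x+.5)/4-.5+220,(y+.5)/4-.5+150)
sp=lambda x,y:((x+.5)/3-.5+210,(y+.5)/3-.5+190)
np.set_printoptions(precision=4,suppress=True)
for n,a,b in [("handle far",(538,238),(131,203)),("handle near",(527,390),(205,102)),("notch",(403,134),(196,342)),("ball",(106,100),(455,497)),("post",(252,480),(466,106)),("bed c1",(455,133),(155,324)),("bed c2",(432,487),(320,76)),("bed c4",(72,461),(605,208)),("bed c3",(102,108),(463,490))]:
    print(n,*tri((T,tp(*a)),(S,sp(*b))))
o=r.get_obs(); R=Ro.from_rotvec(o["orientation"]).as_matrix(); print(R)
m=r.camera_model("wrist"); c,_=ray(m,(0,0)); print("cam in tool",R.T@(c-o["tcp_pos"]), R.T@np.array(m["R"])[2])
E
```

```text
handle far [ 0.6344 -0.2178  0.0737] 0.00026162832307508895
handle near [ 0.5322 -0.2121  0.0716] 4.412567786725595e-05
notch [ 0.7054 -0.1262  0.0642] 6.311524532291955e-05
ball [0.7255 0.0758 0.0617] 7.181792733720104e-05
post [ 0.4674 -0.0301  0.1008] 0.0017633387859468852
bed c1 [ 0.7063 -0.16    0.0627] 0.0016823896952842963
bed c2 [ 0.4661 -0.1485  0.0618] 0.0014389419756666375
bed c4 [0.4798 0.0914 0.0635] 0.00017118329867657386
bed c3 [0.7195 0.0785 0.0633] 0.0002301362887862139
[[ 0.9735  0.2288 -0.0004]
 [ 0.2288 -0.9735  0.0013]
 [-0.0001 -0.0014 -1.    ]]
cam in tool [ 0.0835  0.0003 -0.1432] [-0.3234  0.0004  0.9463]
```

The two views agree: handle z is about 0.072, bed top 0.063 and the notch-to-ball travel about 203 mm along the press x axis, which is yawed about -3.2°. I'll move over the jaw for a close look.

```bash
python3 -m crank '[[0.15,0.12,0.02,-0.06,0.2],[0.15,0.12,0.02,-0.06,0.2],[0.15,0.12,0.02,-0.06,0.2],[0.15,0.12,0.02,-0.06,0.2],[0.15,0.12,0,-0.06,0.2],[0.15,0.12,0,-0.06,0.2],[0.15,0.12,0,-0.005,0.2],[0.15,0.12,0,0,0.2]]' 40 
python3 -m crank '[[0.05,0.19,0,0,0.2],[0.05,0.19,0,0,0.2],[0.05,0.19,0,0,0.2],[0.05,0.19,0,0,0.2],[0.05,0.19,0,0,0.2],[0.05,0.19,0,0,0.2],[0.03,0.19,0,0,0.2],[0.03,0.19,0,0,0.2]]'
python3 -m crank '[[0.01,0.19,0,0,0.2],[0.01,0.19,0,0,0.2],[0.01,0.16,0,0,0.2],[0,0.1,0,0,0.2],[0,0,0,0,0.2],[0,0,0,0,0.2]]'
python3 - <<'E'
from h import *
np.save("wm.npy",r.camera_model("wrist"),allow_pickle=True)
cv2.imwrite("pics/w1.png",r.grab_frame("wrist")); print(r.get_obs()["tcp_pos"])
E
```

```text
clock: 0.82
tcp_pos: [0.3955, -0.4636, 0.2472]
orientation: [-3.14, 0.088, 0.0]
contact_force: [0.8, -1.1, -0.3]
grip_width: 0.0514
gripper_force: 0.0
clock: 1.48
tcp_pos: [0.4664, -0.1592, 0.2473]
orientation: [3.14, -0.088, -0.0]
contact_force: [1.3, -0.8, -0.0]
grip_width: 0.0515
gripper_force: 0.0
clock: 1.98
tcp_pos: [0.4723, -0.0322, 0.2472]
orientation: [3.14, -0.083, -0.0]
contact_force: [-0.1, -1.1, -0.3]
grip_width: 0.051
gripper_force: 0.0
[ 0.47223233 -0.03358076  0.24714955]
```

View pics/w1.png

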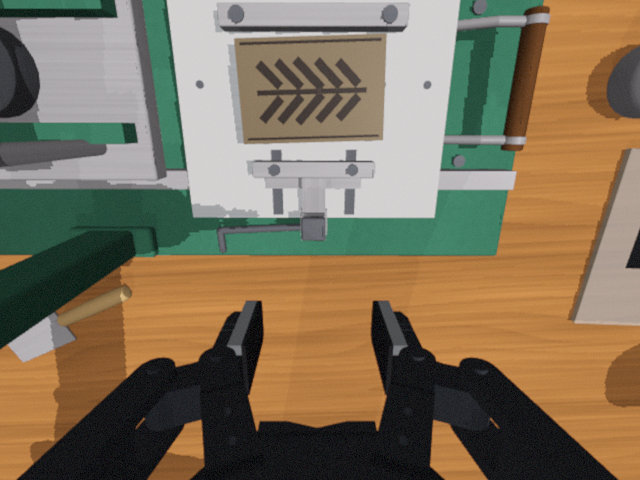

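The wrist view shows the post top at about (314,229), the jaw face at row ~161, the block from (236,38) to (383,140), and the handle bar from (538,12) to (515,147). The hex key is at (220–300,232), left of the post and below bed level.

```bash
python3 - <<'E'
from h import *
np.set_printoptions(precision=4,suppress=True)
m=np.load("wm.npy",allow_pickle=True).item(); T,S=r.camera_model("top"),r.camera_model("scene")
sp=lambda x,y:((x+.5)/3-.5+210,(y+.5)/3-.5+190); tp=lambda x,y:((x+.5)/4-.5+220,(y+.5)/4-.5+150)
print("post z.096",plane(m,(314,229),.096)); 
print("post tri w/scene",tri((m,(314,229)),(S,sp(466,106))))
print("handle far tri",tri((m,(538,14)),(S,sp(131,203)),(T,tp(538,238)))); print("handle near",tri((m,(515,145)),(S,sp(205,102)),(T,tp(527,390))))
a=plane(m,(236,141),.087);b=plane(m,(383,136),.087);print("block near edge",a,b)
a=plane(m,(253,161),.082);b=plane(m,(373,162),.082);print("jaw face",a,b)
a=plane(m,(239,39),.087);b=plane(m,(385,34),.087);print("block far",a,b)
a=plane(m,(219,28),.082);b=plane(m,(407,27),.082);print("side bar near",a,b)
a=plane(m,(194,217),.064);b=plane(m,(435,217),.064);print("bed near edge",a,b,np.degrees(np.arctan2(*(b-a)[:2])))
E
```

```text
post z.096 [ 0.4707 -0.0299  0.096 ]
post tri w/scene (array([ 0.4738, -0.0286,  0.1099]), np.float64(0.0018492648500685628))
handle far tri (array([ 0.6344, -0.218 ,  0.0749]), np.float64(0.0007997538804128117))
handle near (array([ 0.5331, -0.2123,  0.0748]), np.float64(0.0018841105289916045))
block near edge [0.5503 0.0331 0.087 ] [ 0.5478 -0.0934  0.087 ]
jaw face [0.5325 0.0213 0.082 ] [ 0.526  -0.0857  0.082 ]
block far [0.6267 0.0208 0.087 ] [ 0.6241 -0.0941  0.087 ]
side bar near [0.6362 0.0366 0.082 ] [ 0.6291 -0.1124  0.082 ]
bed near edge [0.4801 0.0897 0.064 ] [ 0.4675 -0.1503  0.064 ] -177.01420324808709
```

```bash
python3 -m crank '[[0,0.018,-0.14,0,0.2],[0,0,-0.15,0,0.2],[0,0,-0.15,0,0.2],[0,0,-0.15,0,0.2],[0,0,-0.15,0,0.2],[0,0,-0.1,0,0.2],[0,0,-0.045,0,0.2],[0,0,0,0,0.2]]'
python3 -m crank '[[0,0,0,0,-0.7],[0,0,0,0,-0.7],[0,0,0,0,-0.7],[0,0,0,0,-0.7],[0,0,0,0,-0.7]]' 40
```

```text
clock: 2.7
tcp_pos: [0.471, -0.031, 0.0685]
orientation: [3.14, -0.091, -0.006]
contact_force: [0.3, 0.8, 0.0]
grip_width: 0.0511
gripper_force: 0.0
clock: 3.12
tcp_pos: [0.4737, -0.0288, 0.0718]
orientation: [-3.14, 0.087, -0.005]
contact_force: [-1.4, 2.8, 7.8]
grip_width: 0.0213
gripper_force: 42.4
```

```bash
python3 -m crank '[[0.015,-0.001,0.012,0,-0.7],[0.02,-0.001,0,0,-0.7],[0.02,-0.001,0,0,-0.7],[0.015,-0.001,0,0,-0.7],[0,0,0,0,-0.7]]' 40
python3 -m crank '[[0.01,-0.0005,0,0,-0.7],[0.01,-0.0005,0,0,-0.7],[0,0,0,0,-0.7]]'
```

```text
clock: 3.53
tcp_pos: [0.4851, -0.0295, 0.072]
orientation: [-3.14, 0.087, 0.005]
contact_force: [-1.9, 5.1, -7.8]
grip_width: 0.0214
gripper_force: 43.3
clock: 3.78
tcp_pos: [0.4887, -0.0297, 0.072]
orientation: [-3.14, 0.087, 0.005]
contact_force: [-3.0, 4.1, -6.1]
grip_width: 0.0211
gripper_force: 43.4
```

```bash
python3 -m crank '[[0.01,-0.0005,-0.005,0,-0.7],[0.01,-0.0005,0,0,-0.7],[0,0,0,0,-0.7]]'
python3 -m crank '[[0.006,0,0,0,-0.7],[0.006,0,0,0,-0.7],[0,0,0,0,-0.7]]'
```

```text
clock: 4.03
tcp_pos: [0.4936, -0.03, 0.0719]
orientation: [-3.14, 0.087, 0.003]
contact_force: [-3.7, 3.4, 1.9]
grip_width: 0.0211
gripper_force: 44.5
clock: 4.28
tcp_pos: [0.4958, -0.0301, 0.0719]
orientation: [-3.14, 0.087, 0.003]
contact_force: [-4.3, 4.7, 1.3]
grip_width: 0.0206
gripper_force: 44.5
```

```bash
for i in 1 2 ; do python3 -m crank '[[0.006,0,0,0,-0.7],[0.006,0,0,0,-0.7],[0,0,0,0,-0.7]]' | egrep 'tcp|cont' ; done
python3 - <<'E'
from h import *
cv2.imwrite("pics/w2.png",r.grab_frame("wrist"))
E
```

```text
tcp_pos: [0.4982, -0.0302, 0.072]
contact_force: [-4.5, 3.3, 1.9]
tcp_pos: [0.4982, -0.0303, 0.0719]
contact_force: [-11.7, 3.6, 11.1]
```

View pics/w2.png

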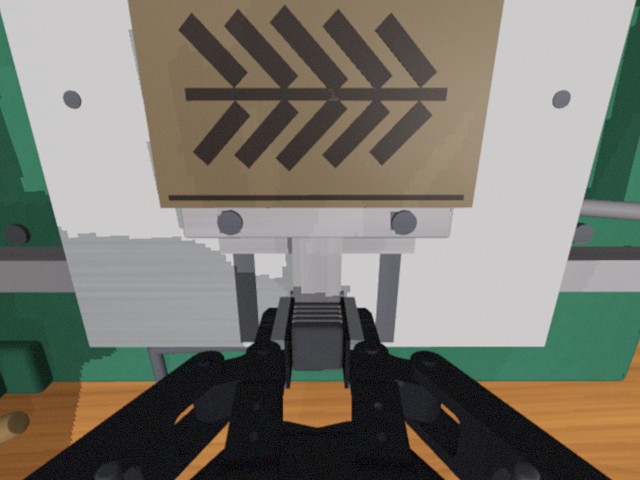

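The block is now square between the bars and the jaw is hard against it (block edge at row ~207). The jaw has stopped moving and the force is rising, so I'll press more firmly.

```bash
python3 -m crank '[[0.008,0,0.002,0,-0.7],[0.008,0,0.002,0,-0.7],[0,0,0,0,-0.7]]' 60| egrep 'tcp|cont|grip'; python3 -m crank '[[0.008,0,0,0,-0.7],[0.005,0,0,0,-0.7],[0,0,0,0,-0.7],[0,0,0,0,-0.7]]' | egrep 'tcp|cont|grip'
```

```text
tcp_pos: [0.4982, -0.0303, 0.0719]
contact_force: [-19.0, 4.8, 14.2]
grip_width: 0.0209
gripper_force: 61.2
tcp_pos: [0.4981, -0.0303, 0.0718]
contact_force: [-27.0, 5.8, 23.0]
grip_width: 0.021
gripper_force: 62.3
```

```bash
python3 -m crank '[[0.008,-0.001,0.008,0,-0.7],[0.004,-0.002,0.008,0,-0.7],[0,0,0,0,-0.7],[0,0,0,0,-0.7]]' | egrep 'tcp|cont'; python3 -m crank '[[-0.01,0,0,0,-0.7],[-0.01,0,0,0,-0.7],[-0.01,0,0,0,-0.7],[0,0,0,0,-0.7]]' | egrep 'tcp|cont|grip'
```

```text
tcp_pos: [0.4982, -0.0303, 0.0721]
contact_force: [-22.4, 6.1, -2.3]
tcp_pos: [0.4982, -0.0303, 0.0723]
contact_force: [-2.2, 5.3, -26.4]
grip_width: 0.0209
gripper_force: 60.7
```

```bash
python3 -m crank '[[0.012,0,0,0,-0.7],[0.012,0,0,0,-0.7],[0.012,0,0,0,-0.7],[0,0,0,0,-0.7],[0,0,0,0,-0.7]]' | egrep 'tcp|cont'; python3 -m crank '[[0,0,0,0,0.2],[0,0,0,0,0.2],[0,0,0,0,0.2],[0,0,0,0,0.2]]' | egrep 'tcp|cont|grip'
```

```text
tcp_pos: [0.4981, -0.0303, 0.0721]
contact_force: [-25.9, 6.6, 3.0]
tcp_pos: [0.5124, -0.0318, 0.0765]
contact_force: [-0.2, 0.4, 0.6]
grip_width: 0.0516
gripper_force: 0.0
```

```bash
python3 -m crank '[[0,0,0.1,0,0.2],[0,0,0.18,0,0.2],[0,0,0.18,0,0.2],[0,0,0.18,0,0.2],[0,-0.1,0.08,0,0.2],[0.05,-0.17,0,0,0.2],[0.07,-0.18,0,0,0.2],[0.08,-0.18,0,0,0.2]]' | egrep tcp; python3 -m crank '[[0.08,-0.16,0,0,0.2],[0.07,-0.1,0,0,0.2],[0,0,0,0,0.2],[0,0,0,0,0.2]]' | egrep 'tcp|cont|orien'
python3 - <<'E'
from h import *
np.set_printoptions(precision=4,suppress=True)
m=r.camera_model("wrist"); im=r.grab_frame("wrist"); cv2.imwrite("pics/w3.png",im)
print(r.get_obs()["tcp_pos"])
for X in ([.6344,-.218,.072],[.5327,-.2122,.072]): print(proj(m,X))
E
```

```text
tcp_pos: [0.5519, -0.1592, 0.2215]
tcp_pos: [0.5815, -0.2111, 0.2198]
orientation: [3.14, -0.092, 0.001]
contact_force: [-1.1, 0.7, -0.2]
[ 0.5812 -0.2092  0.2198]
[320.8622 167.9813]
[320.5441 277.8938]
```

View pics/w3.png

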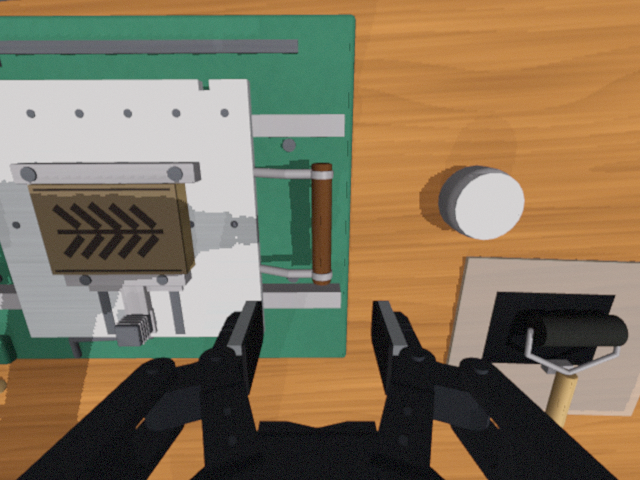

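The handle sits where expected, with its middle at pixel (321,223) against a projected (320.7,223). The jaw still nips the block: the jaw bar touches it at row ~275 and the fixed bar at row ~182. I'll descend on the handle.

```bash
python3 -m crank '[[0.012,-0.025,-0.14,0,0.2],[0,0,-0.15,0,0.2],[0,0,-0.15,0,0.2],[0,0,-0.1,0,0.2],[0,0,0,0,0.2],[0,0,0,0,0.2],[0,0,0,0,0.2]]' | egrep 'clock|tcp|cont|orien'
```

```text
clock: 8.47
tcp_pos: [0.5845, -0.2137, 0.1135]
orientation: [3.14, -0.086, 0.004]
contact_force: [0.4, 0.4, 0.4]
```

```bash
python3 -m crank '[[0,-0.006,-0.12,0,0.2],[0,0,-0.1,0,0.2],[0,0,-0.07,0,0.2],[0,0,0,0,0.2],[0,0,0,0,0.2]]' | egrep 'tcp|cont|orien';  python3 -m crank '[[0,0,0,0,-0.8],[0,0,0,0,-0.8],[0,0,0,0,-0.8],[0,0,0,0,-0.8],[0,0,0,0,-0.8]]' 60
```

```text
tcp_pos: [0.5838, -0.2154, 0.0544]
orientation: [3.14, -0.087, 0.001]
contact_force: [0.1, 0.0, -0.2]
clock: 9.3
tcp_pos: [0.5844, -0.2151, 0.0553]
orientation: [-3.14, 0.087, -0.003]
contact_force: [-1.5, 1.2, 6.3]
grip_width: 0.0163
gripper_force: 58.3
```

```bash
python3 -m crank '[[0.001,0.03,0.003,0,-0.8],[0.004,0.07,0,0,-0.8],[0.0053,0.1,0,0,-0.8],[0.0053,0.1,0,0,-0.8],[0.0053,0.1,0,0,-0.8],[0.004,0.07,0,0,-0.8],[0.0016,0.03,0,0,-0.8],[0,0,0,0,-0.8]]' | egrep 'tcp|cont|orien'; python3 -m crank '[[0.001,0.03,0,0,-0.8],[0.004,0.07,0,0,-0.8],[0.0053,0.1,0,0,-0.8],[0.004,0.07,0,0,-0.8],[0.002,0.04,0,0,-0.8],[0,0,0,0,-0.8],[0,0,0,0,-0.8]]' | egrep 'tcp|cont|orien'
```

```text
tcp_pos: [0.59, -0.1127, 0.0553]
orientation: [-3.139, 0.084, -0.004]
contact_force: [0.9, 6.1, 5.4]
tcp_pos: [0.5934, -0.0516, 0.0553]
orientation: [-3.138, 0.086, -0.004]
contact_force: [1.5, 5.0, 6.2]
```

```bash
python3 -m crank '[[0.002,0.04,0,0,-0.8],[0.003,0.05,0,0,-0.8],[0.002,0.04,0,0,-0.8],[0.001,0.02,0,0,-0.8],[0,0,0,0,-0.8],[0,0,0,0,-0.8]]' | egrep 'tcp|cont'; for i in 1 2 3; do python3 -m crank '[[0.0003,0.005,0,0,-0.8],[0,0,0,0,-0.8]]' | egrep 'tcp|cont'; done
```

```text
tcp_pos: [0.5949, -0.0234, 0.0553]
contact_force: [1.6, 1.6, 5.4]
tcp_pos: [0.595, -0.0232, 0.0553]
contact_force: [2.2, -0.1, 6.0]
tcp_pos: [0.595, -0.0231, 0.0553]
contact_force: [1.3, -2.3, 5.7]
tcp_pos: [0.595, -0.0229, 0.0553]
contact_force: [1.0, -4.0, 6.9]
```

```bash
for i in 1 2 3 4 5 6 7; do python3 -m crank '[[0.0003,0.005,0,0,-0.8],[0,0,0,0,-0.8]]' | egrep 'tcp|cont'; done
```

```text
tcp_pos: [0.595, -0.0221, 0.0553]
contact_force: [0.8, -4.2, 5.8]
tcp_pos: [0.5951, -0.0213, 0.0553]
contact_force: [2.2, -4.1, 6.8]
tcp_pos: [0.5951, -0.0202, 0.0553]
contact_force: [1.4, -4.3, 5.8]
tcp_pos: [0.5952, -0.0192, 0.0553]
contact_force: [0.8, -4.0, 6.1]
tcp_pos: [0.5952, -0.0181, 0.0553]
contact_force: [1.8, -4.1, 6.9]
tcp_pos: [0.5953, -0.0168, 0.0553]
contact_force: [1.8, -3.1, 6.4]
tcp_pos: [0.5954, -0.0154, 0.0553]
contact_force: [1.6, -1.2, 5.2]
```

```bash
for i in 1 2 3 4; do python3 -m crank '[[0.0003,0.004,0,0,-0.8],[0,0,0,0,-0.8]]' | egrep 'tcp|cont'; done
```

```text
tcp_pos: [0.5954, -0.014, 0.0553]
contact_force: [0.6, -0.4, 6.5]
tcp_pos: [0.5955, -0.0129, 0.0553]
contact_force: [1.3, -0.4, 6.7]
tcp_pos: [0.5956, -0.0124, 0.0553]
contact_force: [1.5, -1.7, 6.4]
tcp_pos: [0.5956, -0.012, 0.0553]
contact_force: [0.8, -2.9, 6.9]
```

```bash
for i in 1 2 3 4; do python3 -m crank '[[0.0002,0.004,0,0,-0.8],[0,0,0,0,-0.8]]' | egrep 'tcp|cont'; done
```

```text
tcp_pos: [0.5956, -0.0117, 0.0553]
contact_force: [1.5, -4.1, 7.1]
tcp_pos: [0.5956, -0.0114, 0.0553]
contact_force: [0.8, -4.9, 6.4]
tcp_pos: [0.5956, -0.0112, 0.0552]
contact_force: [0.9, -5.8, 6.7]
tcp_pos: [0.5956, -0.0111, 0.0553]
contact_force: [1.2, -6.8, 7.5]
```

```bash
for i in 1 2 3 4 5 6 7 8; do python3 -m crank '[[-0.0003,-0.005,0,0,-0.8],[0,0,0,0,-0.8]]' | egrep 'tcp|cont'; done
```

```text
tcp_pos: [0.5956, -0.0112, 0.0553]
contact_force: [0.1, -5.5, 7.2]
tcp_pos: [0.5956, -0.0113, 0.0553]
contact_force: [1.3, -3.2, 6.7]
tcp_pos: [0.5956, -0.0115, 0.0553]
contact_force: [1.3, -2.6, 7.3]
tcp_pos: [0.5956, -0.0117, 0.0553]
contact_force: [0.6, -0.6, 6.1]
tcp_pos: [0.5955, -0.0123, 0.0553]
contact_force: [1.7, 0.7, 5.6]
tcp_pos: [0.5955, -0.0129, 0.0553]
contact_force: [1.3, 1.9, 6.1]
tcp_pos: [0.5955, -0.0132, 0.0553]
contact_force: [1.9, 2.9, 5.3]
tcp_pos: [0.5955, -0.0136, 0.0553]
contact_force: [2.7, 3.5, 4.4]
```

```bash
for i in 1 2 3 4; do python3 -m crank '[[0.0003,0.005,0,0,-0.8],[0,0,0,0,-0.8]]' | egrep 'tcp|cont'; done
```

```text
tcp_pos: [0.5955, -0.0136, 0.0553]
contact_force: [1.7, 2.5, 5.9]
tcp_pos: [0.5955, -0.0134, 0.0553]
contact_force: [1.3, -0.5, 6.6]
tcp_pos: [0.5955, -0.0129, 0.0553]
contact_force: [1.8, -0.4, 5.6]
tcp_pos: [0.5956, -0.0123, 0.0553]
contact_force: [2.4, -1.5, 7.2]
```

```bash
python3 -m crank '[[0,-0.006,0,0,-0.8],[0,0,0,0,-0.8],[0,0,0,0,-0.8],[0,0,0,0,-0.8]]'; python3 - <<'E'
from h import *
s=r.grab_frame("scene")[170:390,230:490]
w=r.grab_frame("wrist")
a=cv2.resize(s,None,fx=1.6,fy=1.6,interpolation=2); b=cv2.resize(w,(384,288))[:, :]
c=np.zeros((352,800,3),np.uint8); c[:,:416]=a; c[:288,416:]=b
cv2.imwrite("pics/f.png",cv2.convertScaleAbs(c,alpha=1.3))
E
```

```text
clock: 16.38
tcp_pos: [0.5955, -0.0126, 0.0553]
orientation: [-3.14, 0.089, -0.004]
contact_force: [1.5, 0.4, 5.6]
grip_width: 0.0161
gripper_force: 60.4
```

View pics/f.png

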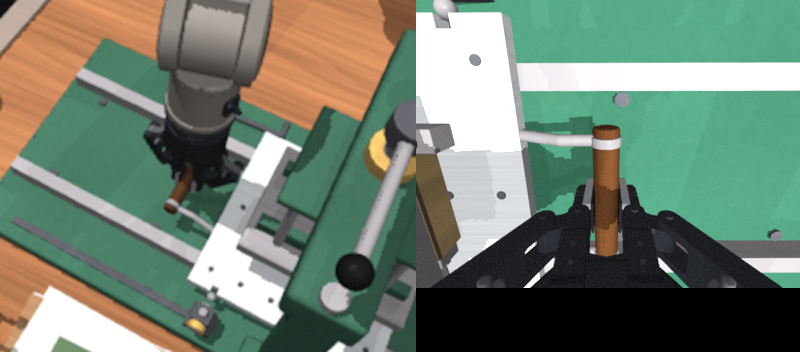

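The scene half shows the index ball seated at the bed's edge (213,296). The wrist half shows the handle held between the pads and the ball in the notch at (445,8). Forces are near zero, so I'm handing in.

```bash
python3 -c "
from bench import r
print(r.hand_in())"
```

```text
the job is handed in; nothing more can be done
None
```

I've handed the job in: the jaw was pushed up with about 26 N to nip the lino block, and the bed is run in on the index click (within about 0.5 mm by feel), with the gripper still holding the handle; I planned the moves to keep clear of the roller, tin, knife and hex key, but didn't re-check them in a last picture.

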